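# Cup under the inspection lamp

### The job

The white ceramic cup is to be looked over for cracks under the blue swing-arm lamp. Swing the lamp's head well clear of the orange coaster, stand the cup upright in the middle of the coaster and let go of it, then swing the lamp back so that its round head is squarely above the cup. Set the cup down gently without dropping or tipping it, and leave the coaster, thali, tumbler and tongs where they are.

Things in the scene. Friction and masses are not known exactly. Their poses are not given: they have to be found in the camera images.
- lamp_arm (a joint): Angle of the lamp's arm about its upright post, rad, range -0.5 to 1.6. It grows as the arm turns clockwise seen from above. At the start the head is more or less over the coaster, and only growing angles bring it clear (about 1.2 rad more leaves ample room); the arm stays where it is left (it drags with under 2 N at the head).
- lamp_hinge (a point): Point on the vertical axis of the lamp's post, 176 mm above the table, at the height of the arm. The post is a steel rod of 22 mm diameter on a round blue foot of 140 mm diameter, 18 mm high, fixed to the table; the collar on top ends 191 mm above the table.
- lamp_head (a point): Centre of the underside of the lamp's head, 150 mm above the table and 200 mm from the post's axis. The head is a level blue disc of 140 mm diameter, 18 mm thick, white below, carried by a level steel rod of 12 mm diameter that runs to the post with its top 182 mm above the table.
- lamp_grip (a point): Grip point on the lamp's handle: an upright black round stem of 18 mm diameter in the middle of the head's top, straight above lamp_head. This point is 212 mm above the table; the free stem runs from 180 to 237 mm. Taken from above; it may turn between the fingers.
- coaster: Orange plastic coaster, loose round disc of 100 mm diameter, 6 mm thick, lying on the table under or near the lamp's head. Origin: centre of its underside; z up.
- cup: White ceramic cup without handle, round, 58 mm diameter at the rim, a little narrower at the foot, 65 mm tall, wall 4 mm, 0.11 to 0.22 kg, standing open on the table. Origin: centre of its underside; z up.
- tumbler: Steel tumbler, bystander, 68 mm diameter at the rim, 95 mm tall. Origin: centre of its underside.
- thali: Round steel compartment thali (dinner plate), bystander, 250 mm diameter, 22 mm high. Origin: centre of its underside.
- tongs: Steel tongs lying on the table, bystander, 220 mm long along their x, about 60 mm wide, 14 mm high. Origin: middle of their underside.
Not all that is in view belongs to the job. Leave any red or yellow look-alike of the cup alone.

How it is judged:
By the outcome, as a careful person would: the job done as asked, in the order asked, and still so for the second after the job is handed in, with the robot touching nothing.
It also fails if it takes over 72 s, if anything falls off the work surface, if the arm or the gripper's body presses on something with over 40 N, if the wrist force passes 120 N, or if a joint passes its speed limit or range.

### The arm

A 6-joint arm with a two-finger parallel gripper is mounted at the origin on the work surface. World frame = base frame: x ahead of the robot, y to its left, z up, the work surface at z = 0. Lengths are in m, angles in degrees, forces in N, time in s.
With the tool pointing down it reaches from about 0.375 to 0.9 m from the base axis. Payload 3.1 kg.
Tool frame: the origin (TCP) lies on the centre line of the jaws, within the pads' length; the fingertips stand 22 mm ahead of it and the grasp point (between the pads) lies 3 mm ahead of it; y points along the fingers, z is the direction in which the jaws open and shut, and the axes are right-handed (so a half turn about y gives the same grasp; the last joint's range is limited). The gripper opens to 87 mm and grips with 3 to 60 N. Pads are 19 mm wide; open, the fingers measure 117 mm over their backs; the gripper's body (75 mm by 190 mm) begins 51 mm behind the grasp point.
Start: joints at [63.34, 30.224, 82.088, -0, 67.689, -10.227], TCP at [0.177, 0.599, 0.207] pointing down, gripper open.
Joint ranges: [-176.69, 176.69], [-43.24, 126.21], [12.49, 139.97], [-82, 262], [0, 151.66], [-163.58, 163.58]. Speed limits (degrees/s): [159.86, 159.86, 180, 180, 180, 180].

### API

Orientations are given as a 3x3 rotation matrix whose columns are the frame's x, y, z axes.
In Python, from rig import bot gives the robot as it stands.
- The arm moves only by the tool jog_arm, never from a script. Its argument "motion" is one flat list of numbers, 6 for each row, row after row: the shift along the tool's x, y, z in mm, then the turn, a rotation vector about the tool's x, y, z in degrees. A call has 1 to 20 rows; each row is the pose to reach, as a shift and turn from the pose commanded when the call began, along the tool's axes at that moment; what a row does not reach only later rows make up. A row lasts 1/8 s, in which the tool goes at most 62.5 mm and 10.7 degrees, less where a joint would pass 70% of its speed; a pose out of reach is approached as far as the arm can. A call with a gripper value outside its range is refused whole. "gripper" is the opening, from 0 (shut) to 1 (fully open), set as the call begins (left out, the last holds). The fingers move at their own pace and stop on an object; the grip force is fixed at half the most. Time passes only in rows, so rows that repeat a pose let the fingers close. It gives the time, the measured TCP pose, the force and the opening at its end, in the units of the state.
- bot.read_state(): the state, without advancing time (a new reading comes with each control period).
- bot.capture(name): name is "scene" or "side" or "wrist"; returns (picture, depth): 420x560x3 uint8, red, green, blue; 420x560 float32, m along the optical axis (not along the pixel's ray), 0 where there is no reading.
- bot.get_calibration(name): a dict with "mtx" (3x3 intrinsics, pixels), "k1" (the pictures are not rectified: a ray, as slopes to the right and down, at radius r is drawn at 1 + k1 r^2 times it, then the intrinsics apply), "pose" (4x4, takes a point from camera to world coordinates); the wrist camera has in their place "hand_eye" (4x4, takes a point from camera to tool coordinates, whose origin is the TCP and whose axes are the tool frame's). Camera axes: x right, y up, looking along -z (the intrinsics and any distortion apply to the point x, -y, -z); pixel columns grow to the right and rows downward; lengths in m; the calibration is good to about 2 mm. A picture is of the moment at which its call begins: read the wrist's pose just before it. get_calibration takes no time and is no camera call.
- bot.hand_in(): hands the job in, once; it reports no verdict.
The state is a dict: "time_s": time; "joint_positions": joint angles; "qvel": joint speeds; "tau": joint torques, N m; "position": TCP position; "tcp_rot": TCP orientation; "force": force on the tool from outside, world axes, zero at the start; "moment": the same for the moment, N m; "opening": opening from 0.0 (shut) to 1.0 (fully open).
Only numpy, scipy, OpenCV 4.12 (cv2) and the standard library are available. Lean on these libraries where they do the work, as an engineer would, in place of code of your own. Each camera call takes 0.05 s, during which the arm holds its last target.

## Working session

There is one attempt and no reset: what is moved stays moved. The work goes in short steps, Python scripts to look and compute and a tool call to move; the robot and the scene stay as the last step left them, time stands still between calls to the robot, and variables do not carry over. Pictures are saved under pics/ and viewed, and the job is handed in when it is done.

Besides the shell and the picture viewer there is one more tool, called after ">>>" as name(argument=value, ...), one argument or row to a line, values as JSON. jog_arm: Moves the arm, as the interface text tells. Its arguments: {"type":"object","properties":{"motion":{"type":"array","items":{"type":"number"}},"gripper":{"type":"number"}},"required":["motion"]}

```bash
ls; mkdir -p pics; python3 - <<'E'
from rig import bot
import cv2,numpy as np
np.set_printoptions(precision=4,suppress=True)
s=bot.read_state();print(s)
for n in("scene","side","wrist"):
    p,d=bot.capture(n);cv2.imwrite(f"pics/{n}0.png",p[:,:,::-1]);np.save(f"pics/{n}0.npy",d)
    np.save(f"pics/{n}0p.npy",p)
    print(n,bot.get_calibration(n))
E
```

```text
pics
{'time_s': 0.0, 'joint_positions': array([ 63.3395,  30.2801,  82.1565,  -0.0013,  67.6905, -10.2251]), 'qvel': array([-0.0316,  0.0562, -0.1677, -0.0924,  0.014 , -0.0363]), 'tau': array([  0.0002, -44.0046, -17.6591,   0.0632,   0.0584,  -0.0002]), 'position': array([0.1764, 0.5988, 0.2057]), 'tcp_rot': array([[ 0.9591, -0.001 ,  0.2829],
       [-0.2829, -0.002 ,  0.9591],
       [-0.0004, -1.    , -0.0022]]), 'force': array([ 0.441 , -0.0176,  0.1035]), 'moment': array([ 0.0578, -0.0043, -0.0348]), 'opening': 0.9973224456852721}
scene {'mtx': array([[469.2874,   0.    , 278.514 ],
       [  0.    , 469.2874, 210.0688],
       [  0.    ,   0.    ,   1.    ]]), 'k1': 0.008282099653311451, 'pose': array([[ 0.3926, -0.6421,  0.6585,  1.4693],
       [ 0.9197,  0.2748, -0.2803, -0.3598],
       [-0.001 ,  0.7157,  0.6984,  1.0854],
       [ 0.    ,  0.    ,  0.    ,  1.    ]])}
side {'mtx': array([[443.016 ,   0.    , 277.3121],
       [  0.    , 443.016 , 210.1141],
       [  0.    ,   0.    ,   1.    ]]), 'k1': -0.14281732412269577, 'pose': array([[-0.8271, -0.3784,  0.4157,  1.0455],
       [ 0.562 , -0.5705,  0.5989,  0.6742],
       [ 0.0106,  0.7289,  0.6845,  0.8778],
       [ 0.    ,  0.    ,  0.    ,  1.    ]])}
wrist {'mtx': array([[359.5574,   0.    , 280.6491],
       [  0.    , 359.5574, 208.7139],
       [  0.    ,   0.    ,   1.    ]]), 'k1': -0.0819604595481597, 'hand_eye': array([[-0.    , -0.9687, -0.2482, -0.0665],
       [-0.0011,  0.2482, -0.9687, -0.1791],
       [ 1.    ,  0.0002, -0.0011, -0.0007],
       [ 0.    ,  0.    ,  0.    ,  1.    ]])}
```

View pics/scene0.png

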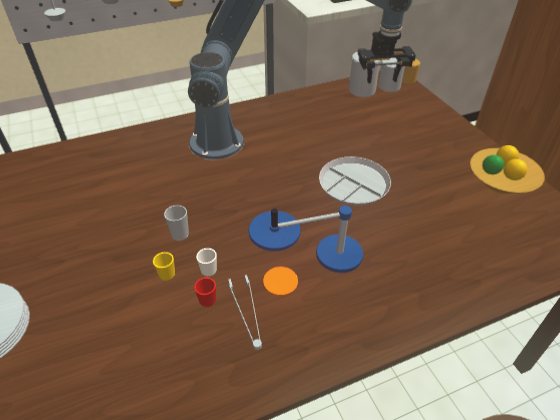

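View pics/side0.png

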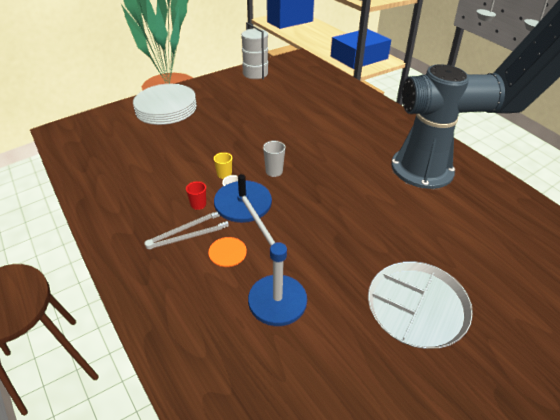

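View pics/wrist0.png

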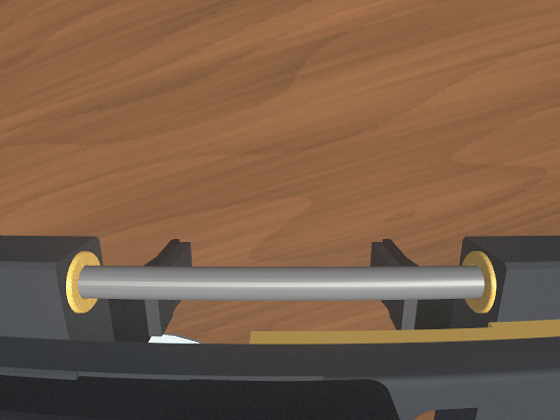

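The scene view shows the coaster at (281,281), the white cup at (207,262), the lamp's foot at (340,252) with its collar at (345,212), and its head at (275,230). In the side view the coaster is at (228,251) and the cup is mostly hidden behind the head. Next I'll measure these.

```bash
cat > h.py <<'E'
import numpy as np,cv2
from rig import bot
np.set_printoptions(precision=4,suppress=True)
def pose(n,st=None):
    c=bot.get_calibration(n)
    if n!="wrist": return c,np.array(c["pose"])
    T=np.eye(4);T[:3,:3]=st["tcp_rot"];T[:3,3]=st["position"];return c,T@c["hand_eye"]
def rays(n,uv,st=None):
    c,P=pose(n,st);K=c["mtx"]
    uv=np.asarray(uv,float).reshape(-1,2)
    xy=cv2.undistortPoints(uv.reshape(-1,1,2),K,np.array([c["k1"],0,0,0,0.])).reshape(-1,2)
    d=np.c_[xy[:,0],-xy[:,1],-np.ones(len(xy))]@P[:3,:3].T
    return P[:3,3],d
def plane(n,uv,z,st=None):
    o,d=rays(n,uv,st);return o+d*((z-o[2])/d[:,2])[:,None]
def cloud(n,mask,dep,st=None):
    v,u=np.nonzero(mask&(dep>0));o,d=rays(n,np.c_[u,v],st);return o+d*dep[v,u][:,None]
def circ(p):
    A=np.c_[2*p[:,:2],np.ones(len(p))];s=np.linalg.lstsq(A,(p[:,:2]**2).sum(1),rcond=None)[0]
    return s[:2],np.sqrt(s[2]+s[0]**2+s[1]**2)
def hsv(p): return cv2.cvtColor(p,cv2.COLOR_RGB2HSV)
def big(m):
    n,l,s,c=cv2.connectedComponentsWithStats(m.astype(np.uint8));i=1+np.argmax(s[1:,4]);return l==i
def comps(m,a=40):
    n,l,s,c=cv2.connectedComponentsWithStats(m.astype(np.uint8));return [(l==i,s[i],c[i]) for i in range(1,n) if s[i,4]>=a]
def outline(m):
    c,_=cv2.findContours(m.astype(np.uint8),cv2.RETR_EXTERNAL,cv2.CHAIN_APPROX_NONE);return max(c,key=len).reshape(-1,2)
E
python3 - <<'E'
from h import *
for n in("scene","side"):
    p=np.load(f"pics/{n}0p.npy");d=np.load(f"pics/{n}0.npy");H=hsv(p)
    m=big((H[...,0]>5)&(H[...,0]<18)&(H[...,1]>200)&(H[...,2]>200)&(np.arange(420)[:,None]>200))
    q=plane(n,outline(m),0.006);print(n,"coaster",*circ(q))
    for mm,s,c in comps((H[...,0]>100)&(H[...,0]<125)&(H[...,1]>150),60):
        q=cloud(n,mm,d);print(" blue",s,c,"med",np.median(q,0),"z",np.percentile(q[:,2],[2,25,50,75,98]))
        for z0,z1 in((.01,.03),(.155,.175),(.185,.196)):
            k=(q[:,2]>z0)&(q[:,2]<z1)
            if k.sum()>20:
                lo,hi=q[k].min(0),q[k].max(0);print("   z",z0,k.sum(),"mid",(lo+hi)/2,"ext",hi-lo)
    for mm,s,c in comps((H[...,1]<60)&(H[...,2]>120),60):
        q=cloud(n,mm,d)
        if abs(np.median(q[:,1]))<.8 and .2<np.median(q[:,0])<1 and q[:,2].max()>.0: print(" white",s,c,np.median(q,0),"lo",np.percentile(q,2,0),"hi",np.percentile(q,98,0))
E
```

```text
scene coaster [ 0.7169 -0.0347] 0.048157074386595056
 blue [250 212  27  31 492] [261.3333 227.0589] med [ 0.6444 -0.0594  0.1665] z [0.1629 0.1652 0.1665 0.1676 0.1705]
   z 0.155 487 mid [ 0.6481 -0.0563  0.1673] ext [0.1053 0.0805 0.0109]
 blue [278 212  16  11 114] [283.7982 216.9912] med [0.6351 0.0114 0.1662] z [0.1624 0.1649 0.1662 0.1672 0.1695]
   z 0.155 114 mid [0.6297 0.0119 0.1658] ext [0.0426 0.0441 0.0087]
 blue [278 225  22  11 105] [290.8667 229.5619] med [0.6828 0.0145 0.1663] z [0.163  0.1651 0.1663 0.1671 0.1705]
   z 0.155 105 mid [0.6899 0.0058 0.1669] ext [0.042  0.0604 0.0082]
 blue [322 235  16  25 220] [330.4409 244.7591] med [0.6593 0.1537 0.0161] z [0.0111 0.0147 0.0161 0.0177 0.0207]
   z 0.01 218 mid [0.6721 0.1581 0.0161] ext [0.092  0.07   0.0114]
 blue [336 237  27  32 500] [350.43  253.996] med [0.72   0.1961 0.0161] z [0.0114 0.0146 0.0161 0.0177 0.0208]
   z 0.01 497 mid [0.7061 0.1875 0.0166] ext [0.1104 0.095  0.013 ]
 white [ 319  156   72   48 2561] [354.3881 179.622 ] [0.4134 0.3812 0.0024] lo [ 0.3046  0.2686 -0.0042] hi [0.5243 0.4898 0.0211
[... 1987 characters left out ...]
.364  -0.358   0.0007] hi [ 0.4485 -0.2182  0.0946]
 white [222 175  16  11 114] [229.4825 179.3772] [ 0.5854 -0.232   0.0551] lo [ 0.5326 -0.3079 -0.0012] hi [ 0.6216 -0.2061  0.0678]
 white [242 196  33  49 281] [258.0498 220.2562] [0.6761 0.0613 0.1799] lo [ 0.5835 -0.0241  0.0002] hi [0.6912 0.1407 0.183 ]
 white [144 212  85  37 756] [184.7381 231.6852] [ 0.7768 -0.1597  0.0075] lo [ 0.6676 -0.191  -0.0023] hi [ 0.8837 -0.117   0.0163]
 white [275 261   8  40 299] [278.4281 280.3946] [0.6955 0.1776 0.0928] lo [0.685  0.1718 0.023 ] hi [0.7019 0.181  0.1562]
 white [ 368  261  105   88 6795] [418.3626 303.9211] [0.4192 0.3699 0.0037] lo [ 0.3055  0.2583 -0.0006] hi [0.5257 0.4784 0.0223]
```

```bash
python3 - <<'E'
from h import *
def mec(q):
    (c,r)=cv2.minEnclosingCircle(q[:,:2].astype(np.float32));return np.array(c),r
for n in("scene","side"):
    p=np.load(f"pics/{n}0p.npy");d=np.load(f"pics/{n}0.npy");H=hsv(p)
    bl=(H[...,0]>100)&(H[...,0]<125)&(H[...,1]>150);v,u=np.nonzero(bl&(d>0))
    q=cloud(n,bl,d)
    for nm,z0,z1,zp in(("foot",.011,.024,.018),("head",.160,.173,.168),("collar",.186,.196,.191)):
        k=(q[:,2]>z0)&(q[:,2]<z1)&(q[:,0]>.4)&(q[:,0]<.9)
        if k.sum()>20:
            pl=plane(n,np.c_[u,v][k],zp);print(n,nm,k.sum(),*mec(pl))
    # stem: dark pixels
    dk=(H[...,2]<60);c=cloud(n,dk,d);k=(c[:,2]>.185)&(c[:,2]<.245)&(abs(c[:,0]-.65)<.12)&(abs(c[:,1]+.03)<.12)
    c=c[k];print(" stem",k.sum(),np.median(c,0),c.min(0),c.max(0)); t=c[c[:,2]>.232]; print("  top",len(t),t.mean(0) if len(t) else '')
    # cup
    w=(H[...,1]<70)&(H[...,2]>90);c=cloud(n,w,d);v,u=np.nonzero(w&(d>0))
    k=(abs(c[:,0]-.6)<.06)&(abs(c[:,1]+.21)<.06)&(c[:,2]>.005)
    print(" cup z",np.percentile(c[k][:,2],[2,50,98]))
    r=k&(c[:,2]>.0615);pl=plane(n,np.c_[u,v][r],.065);print(" rim",r.sum(),*mec(pl))
    lo=k&(c[:,2]<.06)
    print("  uv bounds",u[k].min(),u[k].max(),v[k].min(),v[k].max())
    for nm,hr in (("red",(0,4)),("yellow",(20,32))):
        m=(H[...,0]>=hr[0])&(H[...,0]<=hr[1])&(H[...,1]>180)&(H[...,2]>80)
        c=cloud(n,m,d);k=(abs(c[:,0]-.65)<.2)&(abs(c[:,1]+.25)<.12)&(c[:,2]>.01)
        print(" ",nm,k.sum(),c[k].min(0),c[k].max(0),c[k].mean(0))
    im=cv2.resize(p[130:360,140:420,::-1],None,fx=2.6,fy=2.6,interpolation=cv2.INTER_CUBIC);cv2.imwrite(f"pics/{n}0c.png",im)
E
```

```text
scene foot 710 [0.6954 0.1713] 0.06659896671772003
scene head 718 [ 0.6648 -0.0295] 0.06747066229581833
 stem 89 [ 0.6708 -0.0325  0.22  ] [ 0.6578 -0.0397  0.1883] [ 0.6747 -0.0245  0.2379]
  top 25 [ 0.6655 -0.0314  0.2346]
 cup z [0.0074 0.0431 0.0651]
 rim 56 [ 0.5981 -0.2122] 0.02919871360063553
  uv bounds 196 229 249 279
  red 457 [ 0.6671 -0.2734  0.0105] [ 0.7254 -0.217   0.0682] [ 0.6953 -0.2452  0.0432]
  yellow 440 [ 0.5327 -0.3551  0.0102] [ 0.5925 -0.2993  0.068 ] [ 0.5635 -0.3273  0.0428]
side foot 2000 [0.6947 0.1728] 0.07126348465681076
side head 1504 [0.6703 0.0467] 0.1399363875389099
side collar 174 [0.6924 0.1735] 0.01908132992684841
 stem 134 [ 0.6652 -0.0221  0.2178] [ 0.6533 -0.0347  0.1854] [ 0.6712 -0.0166  0.2382]
  top 31 [ 0.6628 -0.0263  0.2353]
 cup z [0.042  0.0561 0.0663]
 rim 33 [ 0.5965 -0.2167] 0.026941854506731033
  uv bounds 223 237 176 185
  red 423 [ 0.6644 -0.2731  0.011 ] [ 0.7226 -0.2122  0.0673] [ 0.6942 -0.2404  0.0447]
  yellow 366 [ 0.5297 -0.3571  0.0102] [ 0.5884 -0.2942  0.067 ] [ 0.5617 -0.3214  0.0448]
```

View pics/scene0c.png

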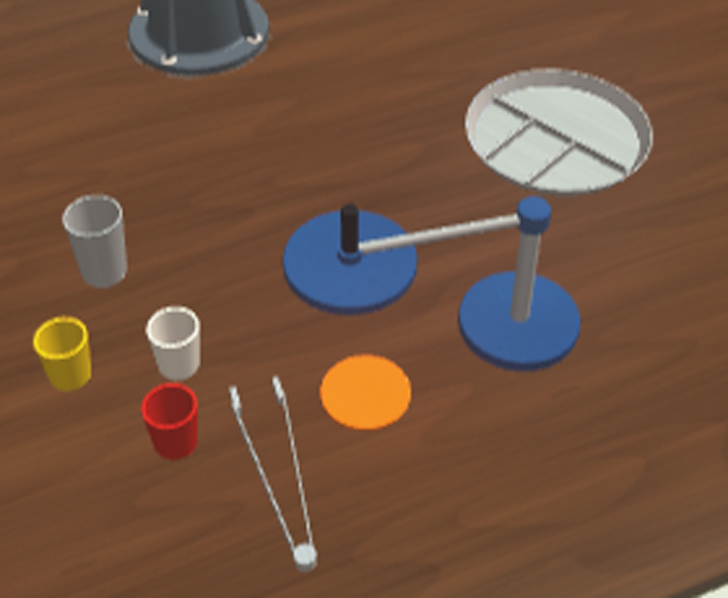

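```bash
cat > plan.py <<'E'
import sys,json,os
from h import *
# cmd pose: x,y,z (mm), yaw of tool z (deg); tool y down
F="cmd.json"
def load(): return json.load(open(F)) if os.path.exists(F) else [177.,599.,207.,73.567]
def ax(a): a=np.radians(a);z=np.array([np.cos(a),np.sin(a),0]);y=np.array([0,0,-1.]);return np.c_[np.cross(y,z),y,z]
def rows(way):
    """way: list of (x,y,z,yaw,n)"""
    c=load();R=ax(c[3]);prev=np.array(c);out=[]
    for w in way:
        t=np.array(w[:4],float)
        for k in range(1,w[4]+1):
            p=prev+(t-prev)*k/w[4];s=R.T@(p[:3]-c[:3]);out.append([*np.round(s).astype(int),0,int(round(c[3]-p[3])),0])
        prev=t
    l=out[-1];n=np.array(c[:3])+R@np.array(l[:3],float)
    json.dump([*n,c[3]-l[4]],open("cmd_next.json","w"))
    print(len(out));print(",  ".join(",".join(map(str,r)) for r in out));print("ends",n,c[3]-l[4])
def done(): os.replace("cmd_next.json",F)
E
python3 - <<'E'
from plan import *
rows([(177,599,300,73.567,2),(664.5,-29,300,-8.3,18)])
E
```

```text
20
0,-46,0,0,0,0,  0,-93,0,0,0,0,  36,-93,-26,0,5,0,  72,-93,-52,0,9,0,  108,-93,-77,0,14,0,  143,-93,-103,0,18,0,  179,-93,-129,0,23,0,  215,-93,-155,0,27,0,  251,-93,-181,0,32,0,  287,-93,-206,0,36,0,  323,-93,-232,0,41,0,  358,-93,-258,0,45,0,  394,-93,-284,0,50,0,  430,-93,-310,0,55,0,  466,-93,-335,0,59,0,  502,-93,-361,0,64,0,  538,-93,-387,0,68,0,  574,-93,-413,0,73,0,  609,-93,-439,0,77,0,  645,-93,-464,0,82,0
ends [664.3897 -28.5127 300.    ] -8.433000000000007
```

>>> jog_arm(
  motion=[0,-46,0,0,0,0,0,-93,0,0,0,0,36,-93,-26,0,5,0,72,-93,-52,0,9,0,108,-93,-77,0,14,0,143,-93,-103,0,18,0,179,-93,-129,0,23,0,215,-93,-155,0,27,0,251,-93,-181,0,32,0,287,-93,-206,0,36,0,323,-93,-232,0,41,0,358,-93,-258,0,45,0,394,-93,-284,0,50,0,430,-93,-310,0,55,0,466,-93,-335,0,59,0,502,-93,-361,0,64,0,538,-93,-387,0,68,0,574,-93,-413,0,73,0,609,-93,-439,0,77,0,645,-93,-464,0,82,0],
  gripper=0.8,
)

```text
time_s: 2.65
position: [0.6646, -0.0293, 0.2992]
tcp_rot: [[-0.15, -0.001, 0.989], [-0.989, 0.0, -0.15], [-0.0, -1.0, -0.001]]
force: [0.8, -0.2, -0.2]
opening: 0.802
```

```bash
python3 - <<'E'
from plan import *
done()
rows([(664.5,-29,216,-8.4,7)])
p,d=bot.capture("side");cv2.imwrite("pics/side1.png",cv2.resize(p[100:310,150:430,::-1],None,fx=2.6,fy=2.6))
p,d=bot.capture("wrist");cv2.imwrite("pics/wrist1.png",p[:,:,::-1])
E
```

```text
7
0,12,0,0,0,0,  0,24,0,0,0,0,  0,36,0,0,0,0,  0,48,0,0,0,0,  0,60,0,0,0,0,  0,72,0,0,0,0,  0,84,0,0,0,0
ends [664.3897 -28.5127 216.    ] -8.433000000000007
```

View pics/side1.png

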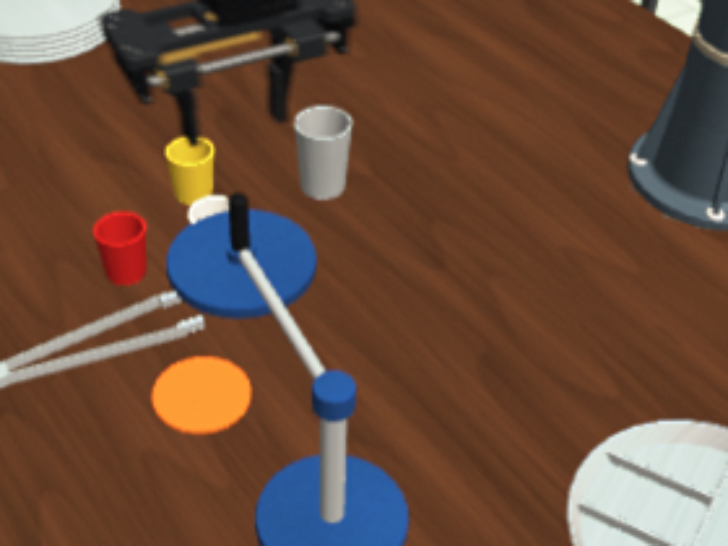

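View pics/wrist1.png

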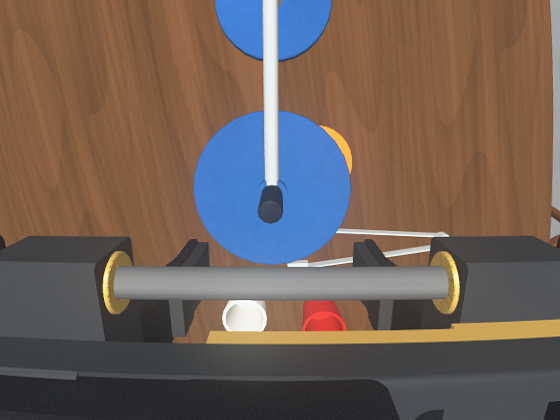

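The wrist view shows the lamp's head at (272,187), the stem's top at (270,213), and the white cup's rim at (244,317) between the fingers. I'll use this as a third measurement.

```bash
python3 - <<'E'
from h import *
st=bot.read_state();p,d=bot.capture("wrist");H=hsv(p)
bl=(H[...,0]>100)&(H[...,0]<125)&(H[...,1]>150);v,u=np.nonzero(bl&(d>0));q=cloud("wrist",bl,d,st)
for nm,z0,z1,zp in(("head",.160,.174,.168),("foot",.01,.025,.018),("collar",.186,.197,.191)):
    k=(q[:,2]>z0)&(q[:,2]<z1)
    if k.sum()>20:
        pl=plane("wrist",np.c_[u,v][k],zp,st);c,r=cv2.minEnclosingCircle(pl[:,:2].astype(np.float32));print(nm,k.sum(),c,r)
print("stem top",plane("wrist",[(270,214)],.237,st))
w=(H[...,1]<70)&(H[...,2]>120);w[:298]=0;w[:,:215]=0;w[:,275:]=0;w[334:]=0
print("cup cloud",np.percentile(cloud("wrist",w,d,st),[3,50,97],axis=0))
o=outline(big(w));print(o.min(0),o.max(0));q=plane("wrist",o[o[:,1]<333],.065,st);print("rim",*circ(q),cv2.minEnclosingCircle(q[:,:2].astype(np.float32)))
E
```

```text
head 16261 (0.6624580025672913, -0.029848400503396988) 0.06884422898292542
foot 4643 (0.6918984651565552, 0.16393542289733887) 0.06835681945085526
stem top [[ 0.6604 -0.0299  0.237 ]]
cup cloud [[ 0.5615 -0.2357  0.0011]
 [ 0.5915 -0.2242  0.0463]
 [ 0.6641 -0.0054  0.4022]]
[223 300] [268 330]
rim [ 0.5958 -0.205 ] 0.027969609458498534 ((0.5957235097885132, -0.2039518654346466), 0.03414657339453697)
```

>>> jog_arm(
  motion=[0,12,0,0,0,0,0,24,0,0,0,0,0,36,0,0,0,0,0,48,0,0,0,0,0,60,0,0,0,0,0,72,0,0,0,0,0,84,0,0,0,0,0,84,0,0,0,0],
)

```text
time_s: 3.8
position: [0.6633, -0.0279, 0.2141]
tcp_rot: [[-0.147, -0.003, 0.989], [-0.989, 0.001, -0.147], [-0.0, -1.0, -0.003]]
force: [-0.6, -0.7, 1.2]
opening: 0.799
```

```bash
python3 - <<'E'
from plan import *
done()
H=np.array([693.5,172]);w=[(*load()[:3],-8.433,2)]
for a in np.linspace(4,72,18):
    t=np.radians(-98.4-a);w.append((*(H+202*np.array([np.cos(t),np.sin(t)])),216,-8.433-a,1))
rows(w)
E
```

```text
20
0,0,0,0,0,0,  0,0,0,0,0,0,  -1,0,-15,0,4,0,  -3,0,-29,0,8,0,  -5,0,-42,0,12,0,  -8,0,-56,0,16,0,  -13,0,-70,0,20,0,  -18,0,-83,0,24,0,  -24,0,-95,0,28,0,  -31,0,-108,0,32,0,  -39,0,-119,0,36,0,  -48,0,-130,0,40,0,  -57,0,-141,0,44,0,  -67,0,-151,0,48,0,  -78,0,-160,0,52,0,  -90,0,-168,0,56,0,  -102,0,-175,0,60,0,  -114,0,-182,0,64,0,  -127,0,-188,0,68,0,  -140,0,-193,0,72,0
ends [494.0078 138.2776 216.    ] -80.433
```

>>> jog_arm(
  motion=[0,0,0,0,0,0,0,0,0,0,0,0,0,0,0,0,0,0,0,0,0,0,0,0],
  gripper=0.25,
)

```text
time_s: 4.3
position: [0.6643, -0.0281, 0.216]
tcp_rot: [[-0.147, 0.0, 0.989], [-0.989, -0.0, -0.147], [0.0, -1.0, 0.0]]
force: [-0.4, 0.6, 0.7]
opening: 0.433
```

>>> jog_arm(
  motion=[0,0,0,0,0,0,-1,0,-8,0,2,0,-1,0,-15,0,4,0,-3,0,-29,0,8,0,-5,0,-42,0,12,0,-8,0,-56,0,16,0,-13,0,-70,0,20,0],
)

```text
time_s: 5.18
position: [0.596, -0.0049, 0.2158]
tcp_rot: [[-0.479, 0.0, 0.878], [-0.878, -0.0, -0.479], [0.0, -1.0, 0.0]]
force: [0.3, -0.4, -0.7]
opening: 0.249
```

```bash
python3 - <<'E'
from plan import *
c=load();R=ax(c[3]);n=np.array(c[:3])+R@[-13,0,-70];json.dump([*n,c[3]-20],open("cmd.json","w"));print(load())
H=np.array([693.5,172]);w=[]
for a in np.r_[24:73:4,72]:
    t=np.radians(-98.4-a);w.append((*(H+202*np.array([np.cos(t),np.sin(t)])),216,-8.433-a,1))
rows(w)
p,d=bot.capture("scene");cv2.imwrite("pics/scene2.png",cv2.resize(p[130:360,140:420,::-1],None,fx=2.6,fy=2.6))
E
```

```text
[597.0530610872145, -5.387604950551825, 216.0, -28.433000000000007]
14
0,0,-14,0,4,0,  -2,0,-28,0,8,0,  -4,0,-42,0,12,0,  -8,0,-55,0,16,0,  -12,0,-69,0,20,0,  -17,0,-82,0,24,0,  -24,0,-94,0,28,0,  -31,0,-107,0,32,0,  -38,0,-118,0,36,0,  -47,0,-129,0,40,0,  -57,0,-140,0,44,0,  -67,0,-150,0,48,0,  -77,0,-159,0,52,0,  -77,0,-159,0,52,0
ends [493.8946 138.029  216.    ] -80.433
```

View pics/scene2.png

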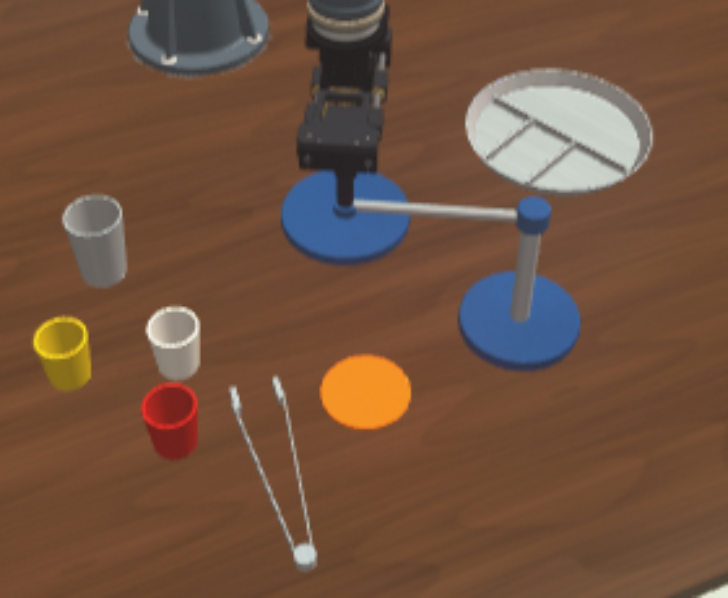

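The lamp is turning with the fingers: its head has moved to about (345,215) in the crop and the stem is still caged. I'll continue the swing.

>>> jog_arm(
  motion=[0,0,-14,0,4,0,-2,0,-28,0,8,0,-4,0,-42,0,12,0,-8,0,-55,0,16,0,-12,0,-69,0,20,0,-17,0,-82,0,24,0,-24,0,-94,0,28,0,-31,0,-107,0,32,0,-38,0,-118,0,36,0,-47,0,-129,0,40,0,-57,0,-140,0,44,0,-67,0,-150,0,48,0,-77,0,-159,0,52,0,-77,0,-159,0,52,0],
)

```text
time_s: 6.98
position: [0.4931, 0.139, 0.2157]
tcp_rot: [[-0.986, -0.0, 0.168], [-0.168, 0.0, -0.986], [0.0, -1.0, -0.0]]
force: [0.5, -0.8, 0.7]
opening: 0.249
```

```bash
python3 - <<'E'
from plan import *
done()
c=load();rows([(c[0],c[1],216,c[3],4),(c[0],c[1],300,c[3],5)])
E
```

```text
9
0,0,0,0,0,0,  0,0,0,0,0,0,  0,0,0,0,0,0,  0,0,0,0,0,0,  0,-17,0,0,0,0,  0,-34,0,0,0,0,  0,-50,0,0,0,0,  0,-67,0,0,0,0,  0,-84,0,0,0,0
ends [493.8946 138.029  300.    ] -80.433
```

Next I'll open the gripper and lift.

>>> jog_arm(
  motion=[0,0,0,0,0,0,0,0,0,0,0,0,0,0,0,0,0,0,0,0,0,0,0,0,0,-17,0,0,0,0,0,-34,0,0,0,0,0,-50,0,0,0,0,0,-67,0,0,0,0,0,-84,0,0,0,0,0,-84,0,0,0,0],
  gripper=0.9,
)

```text
time_s: 8.22
position: [0.4946, 0.1385, 0.3008]
tcp_rot: [[-0.986, 0.003, 0.166], [-0.166, 0.0, -0.986], [-0.003, -1.0, 0.0]]
force: [-0.0, 0.6, -0.5]
opening: 0.901
```

```bash
python3 - <<'E'
from plan import *
done()
def mec(q):
    (c,r)=cv2.minEnclosingCircle(q[:,:2].astype(np.float32));return np.array(c),r
for n in("scene","side"):
    p,d=bot.capture(n);H=hsv(p);np.save(f"pics/{n}3p.npy",p);np.save(f"pics/{n}3.npy",d)
    cv2.imwrite(f"pics/{n}3.png",cv2.resize(p[100:360,120:430,::-1],None,fx=2.3,fy=2.3,interpolation=cv2.INTER_CUBIC))
    m=(H[...,0]>5)&(H[...,0]<18)&(H[...,1]>200)&(H[...,2]>200);m[:200]=0
    print(n,"coaster",*circ(plane(n,outline(big(m)),.006)))
    bl=(H[...,0]>100)&(H[...,0]<125)&(H[...,1]>150);v,u=np.nonzero(bl&(d>0));q=cloud(n,bl,d)
    k=(q[:,2]>.16)&(q[:,2]<.173)&(q[:,0]>.35)&(q[:,0]<.62)&(q[:,1]>0);print(" head",k.sum(),*mec(plane(n,np.c_[u,v][k],.168)))
    w=(H[...,1]<70)&(H[...,2]>90);c=cloud(n,w,d);v,u=np.nonzero(w&(d>0))
    k=(abs(c[:,0]-.6)<.05)&(abs(c[:,1]+.21)<.05)&(c[:,2]>.004)
    mk=np.zeros(w.shape,bool);mk[v[k],u[k]]=1;mk=big(mk)
    r=mk[v,u]&(c[:,2]>.061);print(" rim",r.sum(),*mec(plane(n,np.c_[u,v][r],.065)))
    s=mk[v,u]&(c[:,2]<.058)&(c[:,2]>.01);print(" wall circ",*circ(c[s]),c[s].min(0),c[s].max(0))
E
```

```text
scene coaster [ 0.7169 -0.0346] 0.0483187079083025
 head 703 [0.4981 0.1412] 0.06732960045337677
 rim 69 [ 0.5984 -0.2114] 0.029839206486940384
 wall circ [ 0.5972 -0.2118] 0.02474129890292788 [ 0.5657 -0.2378  0.0106] [ 0.6258 -0.1854  0.058 ]
side coaster [ 0.7134 -0.0319] 0.049623522510451004
 head 1605 [0.4982 0.1463] 0.07161514461040497
 rim 72 [ 0.5948 -0.2059] 0.030549444258213043
 wall circ [ 0.5932 -0.2085] 0.024872925246663537 [ 0.5663 -0.2394  0.0102] [ 0.6217 -0.1786  0.0579]
```

View pics/side3.png

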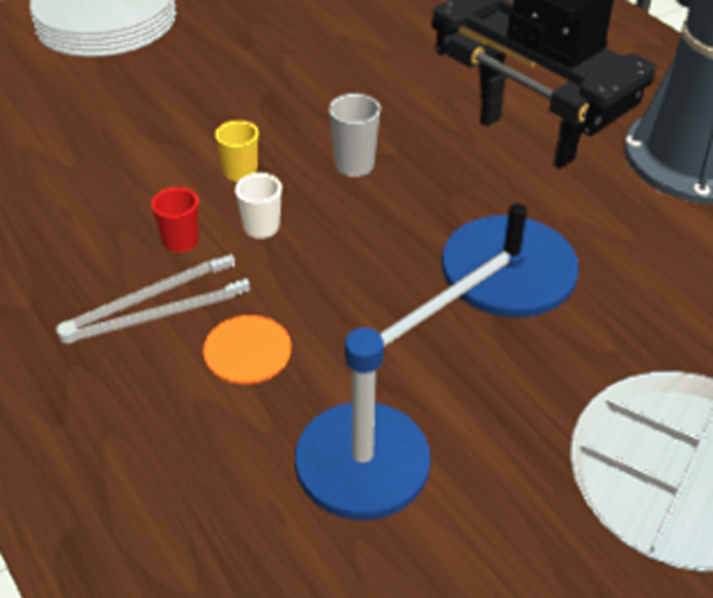

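View pics/scene3.png

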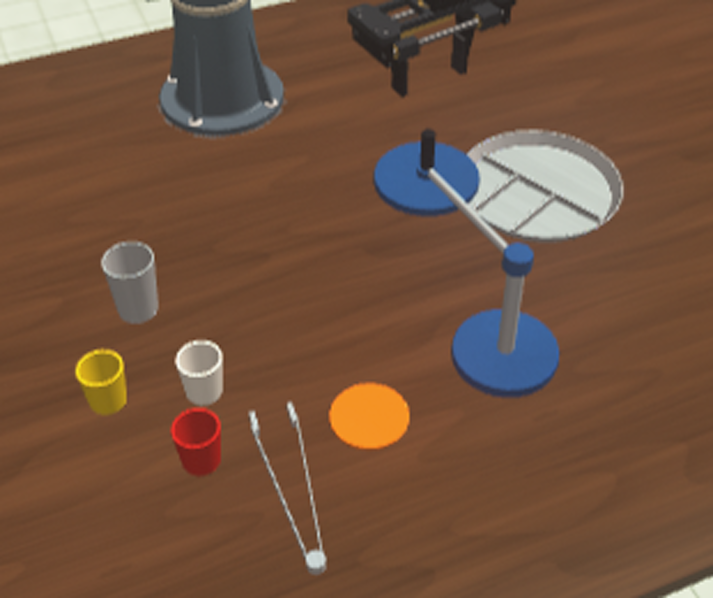

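The lamp is well clear, with its head at about (0.498, 0.143). From the two views the cup is at (0.5965, -0.209) and the coaster at (0.715, -0.033). I'll move over the cup.

```bash
python3 - <<'E'
from plan import *
rows([(596.5,-209,240,27.5,14),(596.5,-209,240,27.5,1)])
E
```

```text
15
-3,4,26,0,-8,0,  -6,9,51,0,-15,0,  -9,13,77,0,-23,0,  -12,17,103,0,-31,0,  -16,21,128,0,-39,0,  -19,26,154,0,-46,0,  -22,30,180,0,-54,0,  -25,34,205,0,-62,0,  -28,39,231,0,-69,0,  -31,43,257,0,-77,0,  -34,47,282,0,-85,0,  -37,51,308,0,-93,0,  -40,56,334,0,-100,0,  -44,60,359,0,-108,0,  -44,60,359,0,-108,0
ends [ 596.9487 -208.6651  240.    ] 27.566999999999993
```

>>> jog_arm(
  motion=[-3,0,26,0,-8,0,-6,0,51,0,-15,0,-9,5,77,0,-23,0,-12,10,103,0,-31,0,-16,15,128,0,-39,0,-19,20,154,0,-46,0,-22,30,180,0,-54,0,-25,34,205,0,-62,0,-28,39,231,0,-69,0,-31,43,257,0,-77,0,-34,47,282,0,-85,0,-37,51,308,0,-93,0,-40,56,334,0,-100,0,-44,60,359,0,-108,0,-44,60,359,0,-108,0,-44,60,359,0,-108,0],
  gripper=1.0,
)

```text
time_s: 10.32
position: [0.596, -0.2072, 0.2388]
tcp_rot: [[0.461, -0.002, 0.887], [-0.887, 0.002, 0.461], [-0.002, -1.0, -0.001]]
force: [-0.2, -0.3, -0.1]
opening: 0.998
```

```bash
python3 - <<'E'
from plan import *
done();st=bot.read_state();print(st["position"])
p,d=bot.capture("wrist");cv2.imwrite("pics/wrist4.png",p[:,:,::-1])
# where would TCP-axis cup rim project?
c=bot.get_calibration("wrist");P=np.linalg.inv(pose("wrist",st)[1])
t=np.linspace(0,2*np.pi,12,endpoint=False)
W=np.c_[596.5e-3+.029*np.cos(t),-.209+.029*np.sin(t),.065+0*t,1+0*t]@P.T
K=c["mtx"];print(np.c_[K[0,2]+K[0,0]*W[:,0]/-W[:,2],K[1,2]+K[1,1]*-W[:,1]/-W[:,2]].round())
rows([(596.5,-209,45,27.5,14)])
E
```

```text
[ 0.596  -0.2072  0.2388]
[[305. 201.]
 [309. 187.]
 [305. 172.]
 [294. 162.]
 [279. 159.]
 [264. 163.]
 [254. 175.]
 [251. 189.]
 [256. 203.]
 [267. 213.]
 [281. 216.]
 [295. 212.]]
14
0,14,0,0,0,0,  0,28,0,0,0,0,  0,42,0,0,0,0,  0,56,0,0,0,0,  0,70,0,0,0,0,  0,84,0,0,0,0,  0,98,0,0,0,0,  0,111,0,0,0,0,  0,125,0,0,0,0,  0,139,0,0,0,0,  0,153,0,0,0,0,  0,167,0,0,0,0,  0,181,-1,0,0,0,  0,195,-1,0,0,0
ends [ 596.0623 -209.1279   45.    ] 27.566999999999993
```

View pics/wrist4.png

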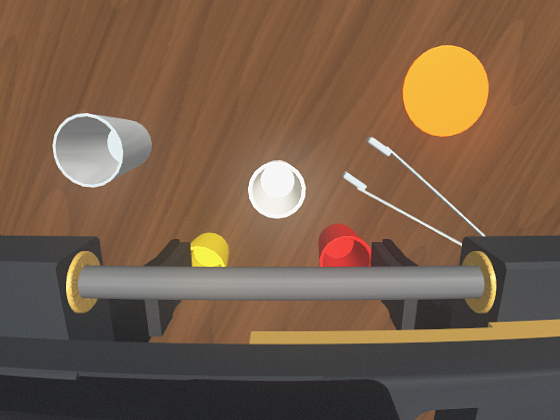

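The wrist view shows the cup's rim centred at (277,189), against a predicted (280,188), which agrees within about 1.5 mm. The space beside both fingers is free. I'll descend.

>>> jog_arm(
  motion=[0,14,0,0,0,0,0,28,0,0,0,0,0,42,0,0,0,0,0,56,0,0,0,0,0,70,-1,0,0,0,0,84,-1,0,0,0,0,98,-2,0,0,0,0,111,-2,0,0,0,0,125,-2,0,0,0,0,139,-2,0,0,0,0,153,-2,0,0,0,0,167,-2,0,0,0,0,181,-2,0,0,0,0,195,-2,0,0,0,0,195,-2,0,0,0],
)

```text
time_s: 12.25
position: [0.594, -0.2086, 0.0431]
tcp_rot: [[0.463, -0.003, 0.886], [-0.886, 0.001, 0.463], [-0.002, -1.0, -0.002]]
force: [0.5, 0.1, 1.0]
opening: 1.001
```

>>> jog_arm(
  motion=[0,0,0,0,0,0,0,0,0,0,0,0,0,0,0,0,0,0,0,0,0,0,0,0,0,0,0,0,0,0,0,0,0,0,0,0],
  gripper=0.4,
)

```text
time_s: 13.0
position: [0.5949, -0.2094, 0.0451]
tcp_rot: [[0.463, -0.0, 0.886], [-0.886, -0.001, 0.463], [0.0, -1.0, -0.0]]
force: [-1.7, -0.1, 3.7]
opening: 0.645
```

```bash
python3 - <<'E'
from plan import *
c=load();R=ax(c[3]);n=np.array(c[:3])+R@[0,195,-2];json.dump([*n,c[3]],open("cmd.json","w"));print(load())
st=bot.read_state();print(st["position"],st["opening"],st["force"])
p,d=bot.capture("scene");cv2.imwrite("pics/scene5.png",cv2.resize(p[180:340,140:360,::-1],None,fx=3.4,fy=3.4))
E
```

```text
[595.1757877917403, -209.5907127589331, 45.0, 27.566999999999993]
[ 0.5949 -0.2094  0.0451] 0.6450307262771129 [-1.6579 -0.0834  3.7156]
```

View pics/scene5.png

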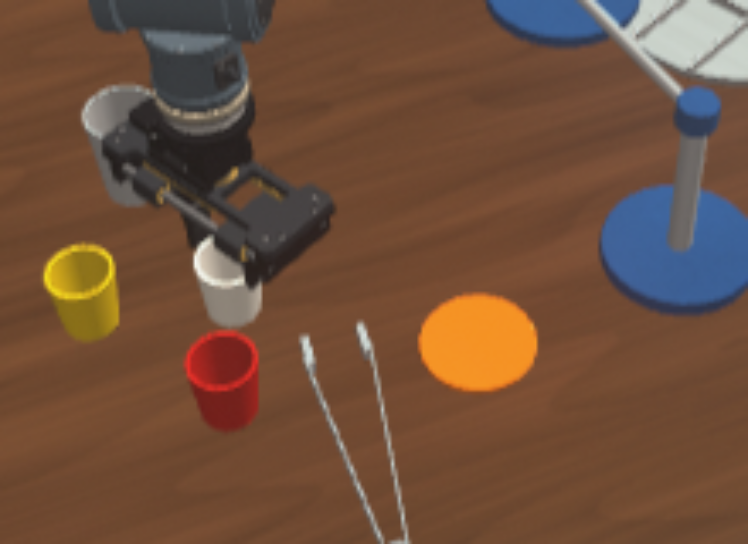

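Gripped at an opening of 0.645, about 56 mm, which matches the cup. I'll lift it and carry it over.

```bash
python3 - <<'E'
from plan import *
c=load()
rows([(c[0],c[1],55,c[3],2),(c[0],c[1],110,c[3],5),(715,-33.5,110,c[3],12),(715,-33.5,110,c[3],1)])
E
```

```text
20
0,-5,0,0,0,0,  0,-10,0,0,0,0,  0,-21,0,0,0,0,  0,-32,0,0,0,0,  0,-43,0,0,0,0,  0,-54,0,0,0,0,  0,-65,0,0,0,0,  -8,-65,16,0,0,0,  -17,-65,31,0,0,0,  -25,-65,47,0,0,0,  -34,-65,63,0,0,0,  -42,-65,78,0,0,0,  -50,-65,94,0,0,0,  -59,-65,109,0,0,0,  -67,-65,125,0,0,0,  -75,-65,141,0,0,0,  -84,-65,156,0,0,0,  -92,-65,172,0,0,0,  -101,-65,188,0,0,0,  -101,-65,188,0,0,0
ends [715.0909 -33.0535 110.    ] 27.566999999999993
```

>>> jog_arm(
  motion=[0,-5,0,0,0,0,0,-10,0,0,0,0,0,-21,0,0,0,0,0,-32,0,0,0,0,0,-43,0,0,0,0,0,-54,0,0,0,0,0,-65,0,0,0,0,-8,-65,16,0,0,0,-17,-65,31,0,0,0,-25,-65,47,0,0,0,-34,-65,63,0,0,0,-42,-65,78,0,0,0,-50,-65,94,0,0,0,-59,-65,109,0,0,0,-67,-65,125,0,0,0,-75,-65,141,0,0,0,-84,-65,156,0,0,0,-92,-65,172,0,0,0,-98,-65,183,0,0,0,-101,-65,188,0,0,0],
)

```text
time_s: 15.55
position: [0.7153, -0.0317, 0.1096]
tcp_rot: [[0.463, -0.0, 0.886], [-0.886, -0.0, 0.463], [0.0, -1.0, -0.0]]
force: [-0.2, -0.4, -2.0]
opening: 0.645
```

>>> jog_arm(
  motion=[0,0,0,0,0,0,0,0,0,0,0,0],
)

```text
time_s: 15.8
position: [0.7146, -0.0331, 0.1096]
tcp_rot: [[0.462, -0.0, 0.887], [-0.887, -0.0, 0.462], [-0.0, -1.0, -0.0]]
force: [0.7, -0.3, -1.0]
opening: 0.646
```

```bash
python3 - <<'E'
from plan import *
done();st=bot.read_state();print(st["position"],st["opening"],st["force"])
for n in("scene","side"):
    p,d=bot.capture(n);H=hsv(p);cv2.imwrite(f"pics/{n}6.png",cv2.resize(p[150:320,170:400,::-1],None,fx=3.2,fy=3.2))
    w=(H[...,1]<70)&(H[...,2]>90);c=cloud(n,w,d);v,u=np.nonzero(w&(d>0))
    k=(abs(c[:,0]-.715)<.05)&(abs(c[:,1]+.033)<.05)&(c[:,2]>.05)&(c[:,2]<.14)
    mk=np.zeros(w.shape,bool);mk[v[k],u[k]]=1
    s=mk[v,u]&(c[:,2]<.12)
    print(n,k.sum(),"wall circ",*circ(c[s]),c[s].min(0),c[s].max(0))
    m=(H[...,0]>5)&(H[...,0]<18)&(H[...,1]>200)&(H[...,2]>200);m[:200]=0
    print(" coaster",*circ(plane(n,outline(big(m)),.006)))
E
```

```text
[ 0.7146 -0.0331  0.1096] 0.6458566689681441 [ 0.6846 -0.336  -1.0015]
scene 407 wall circ [ 0.7182 -0.0358] 0.02403576813838348 [ 0.6909 -0.0627  0.0708] [ 0.7458 -0.0122  0.1199]
 coaster [ 0.7207 -0.0363] 0.04496874118540983
side 449 wall circ [ 0.7141 -0.0315] 0.024013057724081584 [ 0.6889 -0.0593  0.0673] [ 0.741  -0.0037  0.1194]
 coaster [ 0.715  -0.0287] 0.047132640178564056
```

View pics/scene6.png

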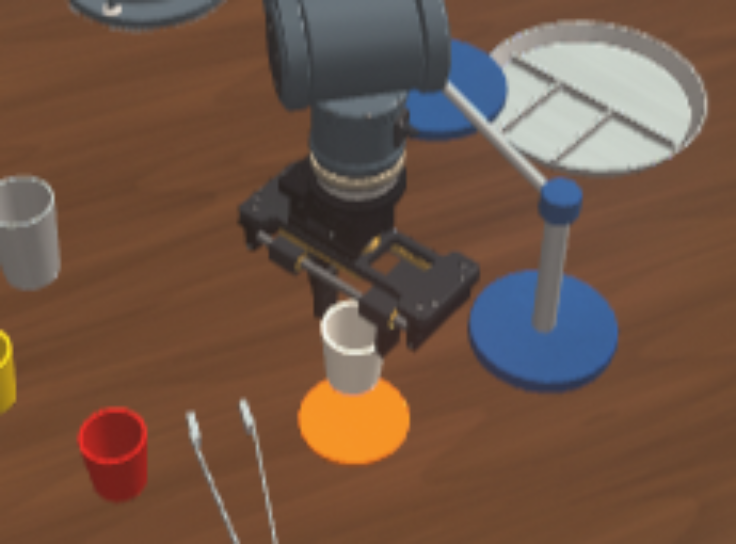

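View pics/side6.png

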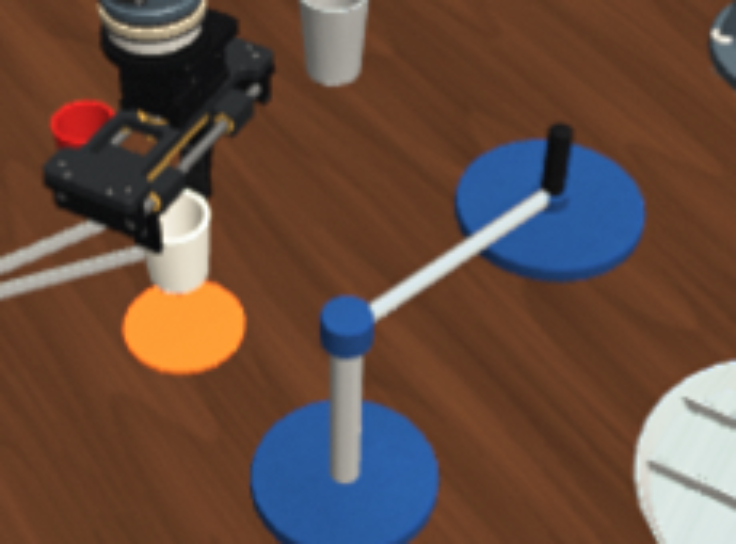

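The cup is upright over the coaster. In both views it is within about 1.5 mm of the coaster's centre. I'll lower it gently.

>>> jog_arm(
  motion=[0,8,-1,0,0,0,0,16,-1,0,0,0,0,24,-1,0,0,0,0,32,-1,0,0,0,0,40,-1,0,0,0,0,46,-1,0,0,0,0,50,-1,0,0,0,0,53,-1,0,0,0,0,55,-1,0,0,0,0,56,-1,0,0,0,0,57,-1,0,0,0,0,57,-1,0,0,0],
)

```text
time_s: 17.4
position: [0.714, -0.0331, 0.0527]
tcp_rot: [[0.463, 0.0, 0.886], [-0.886, -0.0, 0.463], [0.0, -1.0, 0.0]]
force: [0.3, -0.4, -1.8]
opening: 0.649
```

>>> jog_arm(
  motion=[0,0.5,0,0,0,0,0,1,0,0,0,0,0,1,0,0,0,0],
)

```text
time_s: 17.77
position: [0.7139, -0.033, 0.0516]
tcp_rot: [[0.463, -0.0, 0.886], [-0.886, -0.0, 0.463], [-0.0, -1.0, -0.0]]
force: [-0.2, 1.0, -1.3]
opening: 0.651
```

>>> jog_arm(
  motion=[0,0.5,0,0,0,0,0,1,0,0,0,0,0,1,0,0,0,0],
)

```text
time_s: 18.15
position: [0.7141, -0.0332, 0.0511]
tcp_rot: [[0.463, 0.0, 0.886], [-0.886, -0.0, 0.463], [0.0, -1.0, 0.0]]
force: [-0.6, -0.4, 1.7]
opening: 0.649
```

>>> jog_arm(
  motion=[0,0.5,0,0,0,0,0,0.5,0,0,0,0,0,0.5,0,0,0,0],
)

```text
time_s: 18.52
position: [0.7142, -0.0333, 0.051]
tcp_rot: [[0.463, 0.001, 0.886], [-0.886, -0.001, 0.463], [0.001, -1.0, 0.0]]
force: [-1.6, -0.6, 6.0]
opening: 0.649
```

Contact shows as +6 N. I'll release and then rise.

>>> jog_arm(
  motion=[0,0,0,0,0,0,0,0,0,0,0,0,0,0,0,0,0,0,0,0,0,0,0,0,0,0,0,0,0,0,0,0,0,0,0,0],
  gripper=0.95,
)

```text
time_s: 19.27
position: [0.714, -0.033, 0.0501]
tcp_rot: [[0.463, 0.0, 0.886], [-0.886, 0.0, 0.463], [-0.0, -1.0, 0.0]]
force: [-0.6, 0.1, -0.5]
opening: 0.949
```

>>> jog_arm(
  motion=[0,-6,0,0,0,0,0,-16,0,0,0,0,0,-30,0,0,0,0,0,-50,0,0,0,0,0,-75,0,0,0,0,0,-100,0,0,0,0,0,-130,0,0,0,0,0,-160,0,0,0,0,0,-190,0,0,0,0,0,-220,0,0,0,0,0,-250,0,0,0,0,0,-250,0,0,0,0],
)

```text
time_s: 20.78
position: [0.7157, -0.0333, 0.3052]
tcp_rot: [[0.463, 0.009, 0.886], [-0.886, -0.002, 0.463], [0.005, -1.0, 0.007]]
force: [-0.1, -1.2, -0.7]
opening: 0.951
```

```bash
python3 - <<'E'
from plan import *
c=load();R=ax(c[3]);n=np.array(c[:3])+R@[0,59.5-250,-1];json.dump([*n,c[3]],open("cmd.json","w"));print(load())
st=bot.read_state();print(st["position"],st["time_s"])
def mec(q):
    (c,r)=cv2.minEnclosingCircle(q[:,:2].astype(np.float32));return np.array(c),r
for n in("scene","side"):
    p,d=bot.capture(n);H=hsv(p);cv2.imwrite(f"pics/{n}7.png",cv2.resize(p[150:320,170:400,::-1],None,fx=3.2,fy=3.2))
    w=(H[...,1]<70)&(H[...,2]>90);c=cloud(n,w,d);v,u=np.nonzero(w&(d>0))
    k=(abs(c[:,0]-.715)<.045)&(abs(c[:,1]+.033)<.045)&(c[:,2]>.008)&(c[:,2]<.09)
    mk=np.zeros(w.shape,bool);mk[v[k],u[k]]=1;mk=big(mk)
    s=mk[v,u]&(c[:,2]<.064)&(c[:,2]>.014);r=mk[v,u]&(c[:,2]>.067)
    print(n,"wall circ",*circ(c[s]),"rim",*mec(plane(n,np.c_[u,v][r],.071)))
    m=(H[...,0]>5)&(H[...,0]<18)&(H[...,1]>200)&(H[...,2]>200);m[:200]=0
    print(" coaster",*mec(plane(n,outline(big(m)),.006)))
    bl=(H[...,0]>100)&(H[...,0]<125)&(H[...,1]>150);v,u=np.nonzero(bl&(d>0));q=cloud(n,bl,d)
    k=(q[:,2]>.16)&(q[:,2]<.173)&(q[:,0]>.35)&(q[:,0]<.62)&(q[:,1]>0);print(" head",k.sum(),*mec(plane(n,np.c_[u,v][k],.168)))
rows([(494,140,300,-80.4,16)])
E
```

```text
[714.2043888685115, -33.516319033704455, 300.5, 27.566999999999993]
[ 0.7157 -0.0333  0.3052] 20.775
scene wall circ [ 0.7163 -0.0362] 0.0243704702239434 rim [ 0.718  -0.0351] 0.029501816257834435
 coaster [ 0.717  -0.0344] 0.04965129867196083
 head 103 [0.4981 0.1412] 0.06732960045337677
side wall circ [ 0.7122 -0.0321] 0.02427915488918488 rim [ 0.7133 -0.0315] 0.029489794746041298
 coaster [ 0.7144 -0.0309] 0.05166471004486084
 head 1604 [0.4984 0.1465] 0.07186220586299896
16
-16,0,-7,0,7,0,  -32,0,-14,0,13,0,  -48,0,-22,0,20,0,  -64,0,-29,0,27,0,  -80,0,-36,0,34,0,  -96,0,-43,0,40,0,  -112,0,-50,0,47,0,  -128,0,-57,0,54,0,  -144,0,-65,0,61,0,  -160,0,-72,0,67,0,  -176,0,-79,0,74,0,  -192,0,-86,0,81,0,  -208,0,-93,0,88,0,  -224,0,-101,0,94,0,  -240,0,-108,0,101,0,  -256,0,-115,0,108,0
ends [493.7872 140.1997 300.5   ] -80.433
```

View pics/scene7.png

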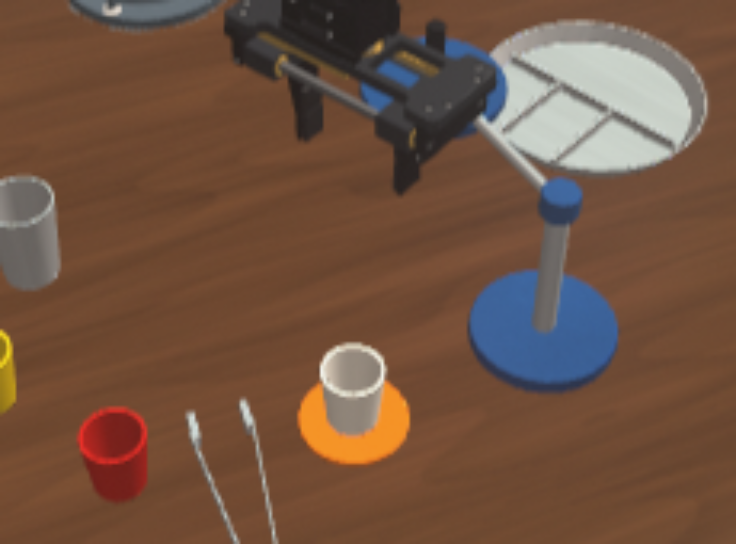

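View pics/side7.png

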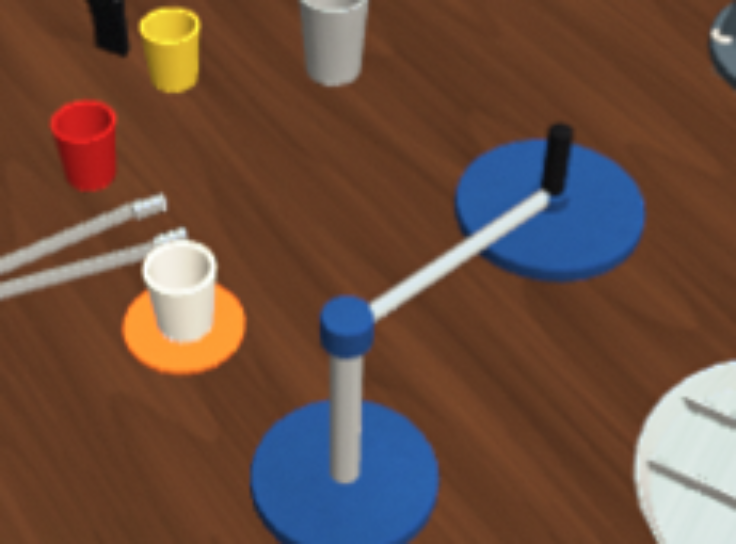

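The cup stands upright in the middle of the coaster; both views agree within about 1.5 mm. I'll go back to the lamp's handle.

>>> jog_arm(
  motion=[-16,0,-7,0,7,0,-32,0,-14,0,13,0,-48,0,-22,0,20,0,-64,0,-29,0,27,0,-80,0,-36,0,34,0,-96,0,-43,0,40,0,-112,0,-50,0,47,0,-128,0,-57,0,54,0,-144,0,-65,0,61,0,-160,0,-72,0,67,0,-176,0,-79,0,74,0,-192,0,-86,0,81,0,-208,0,-93,0,88,0,-224,0,-101,0,94,0,-240,0,-108,0,101,0,-254,0,-113,0,108,0,-254,0,-113,0,108,0],
)

```text
time_s: 23.0
position: [0.4945, 0.1402, 0.2989]
tcp_rot: [[-0.986, -0.003, 0.169], [-0.169, -0.0, -0.986], [0.003, -1.0, -0.0]]
force: [-0.3, 0.2, 0.3]
opening: 0.954
```

```bash
python3 - <<'E'
from plan import *
c=load();R=ax(c[3]);n=np.array(c[:3])+R@[-254,0,-113];json.dump([*n,c[3]-108],open("cmd.json","w"));print(load())
st=bot.read_state();print(st["position"],st["joint_positions"])
p,d=bot.capture("wrist");cv2.imwrite("pics/wrist8.png",p[:,:,::-1])
H=hsv(p);bl=(H[...,0]>100)&(H[...,0]<125)&(H[...,1]>150);v,u=np.nonzero(bl&(d>0));q=cloud("wrist",bl,d,st)
k=(q[:,2]>.16)&(q[:,2]<.174)
pl=plane("wrist",np.c_[u,v][k],.168,st);print(k.sum(),cv2.minEnclosingCircle(pl[:,:2].astype(np.float32)))
E
```

```text
[496.48572059140923, 139.35236373921742, 300.5, -80.433]
[0.4945 0.1402 0.2989] [ 3.3624 15.7253 90.6601 -0.0011 73.8106 83.639 ]
16372 ((0.49567413330078125, 0.14033272862434387), 0.06906137615442276)
```

View pics/wrist8.png

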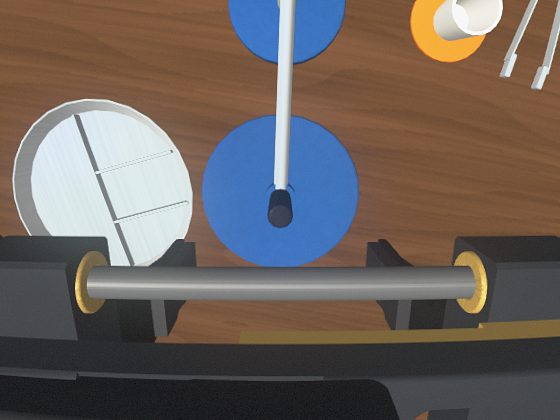

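>>> jog_arm(
  motion=[0,14,0,0,0,0,0,28,0,0,0,0,0,42,0,0,0,0,0,56,0,0,0,0,0,70,0,0,0,0,0,80,0,0,0,0,0,84.5,0,0,0,0,0,84.5,0,0,0,0],
)

```text
time_s: 24.05
position: [0.4963, 0.1398, 0.2155]
tcp_rot: [[-0.986, -0.0, 0.166], [-0.166, -0.0, -0.986], [0.0, -1.0, -0.0]]
force: [-1.1, -0.1, -0.1]
opening: 0.951
```

>>> jog_arm(
  motion=[0,0,0,0,0,0,0,0,0,0,0,0,0,0,0,0,0,0,0,0,0,0,0,0,0,0,0,0,0,0,0,0,0,0,0,0,0,0,0,0,0,0,0,0,0,0,0,0],
  gripper=0.25,
)

```text
time_s: 25.05
position: [0.4963, 0.1398, 0.2156]
tcp_rot: [[-0.986, -0.0, 0.166], [-0.166, -0.0, -0.986], [0.0, -1.0, -0.0]]
force: [-0.9, -0.0, -0.3]
opening: 0.258
```

```bash
python3 - <<'E'
from plan import *
c=load();c[2]=216.;json.dump(c,open("cmd.json","w"))
H=np.array([693.5,172]);a0=np.degrees(np.arctan2(c[1]-172,c[0]-693.5));print(a0,np.hypot(c[1]-172,c[0]-693.5))
w=[]
for a in np.r_[2,np.linspace(6,78,19)]:
    t=np.radians(a0+a);w.append((*(H+201*np.array([np.cos(t),np.sin(t)])),216,c[3]+a,1))
rows(w)
E
```

```text
-170.59090435760874 199.70101262713376
20
1,0,7,0,-2,0,  0,0,21,0,-6,0,  -2,0,35,0,-10,0,  -5,0,49,0,-14,0,  -8,0,62,0,-18,0,  -13,0,75,0,-22,0,  -19,0,88,0,-26,0,  -25,0,101,0,-30,0,  -33,0,112,0,-34,0,  -41,0,124,0,-38,0,  -50,0,135,0,-42,0,  -60,0,145,0,-46,0,  -70,0,154,0,-50,0,  -81,0,163,0,-54,0,  -93,0,171,0,-58,0,  -105,0,178,0,-62,0,  -117,0,184,0,-66,0,  -130,0,189,0,-70,0,  -144,0,194,0,-74,0,  -157,0,197,0,-78,0
ends [684.0437 -28.8142 216.    ] -2.433000000000007
```

>>> jog_arm(
  motion=[1,0,7,0,-2,0,0,0,21,0,-6,0,-2,0,35,0,-10,0,-5,0,49,0,-14,0,-8,0,62,0,-18,0,-13,0,75,0,-22,0,-19,0,88,0,-26,0,-25,0,101,0,-30,0,-33,0,112,0,-34,0,-41,0,124,0,-38,0,-50,0,135,0,-42,0,-60,0,145,0,-46,0,-70,0,154,0,-50,0,-81,0,163,0,-54,0,-93,0,171,0,-58,0,-105,0,178,0,-62,0,-117,0,184,0,-66,0,-130,0,189,0,-70,0,-144,0,194,0,-74,0,-157,0,197,0,-78,0],
)

```text
time_s: 27.55
position: [0.6838, -0.0286, 0.2153]
tcp_rot: [[-0.04, -0.001, 0.999], [-0.999, -0.0, -0.04], [0.0, -1.0, -0.001]]
force: [-0.0, -0.2, -0.2]
opening: 0.249
```

```bash
python3 - <<'E'
from plan import *
done();c=load();H=np.array([693.5,172]);a0=np.degrees(np.arctan2(c[1]-172,c[0]-693.5));print(a0)
w=[]
for a in (3,6,8,-84-a0):
    t=np.radians(a0+a);w.append((*(H+201*np.array([np.cos(t),np.sin(t)])),216,c[3]+a,1))
rows(w)
E
```

```text
-92.69605037691848
4
0,0,11,0,-3,0,  -1,0,21,0,-6,0,  -2,0,28,0,-8,0,  -2,0,30,0,-9,0
ends [714.1016 -28.0896 216.    ] 6.566999999999993
```

Finish the arc, then close gently on the stem so it sits centred between the jaws.

>>> jog_arm(
  motion=[0,0,11,0,-3,0,-1,0,21,0,-6,0,-2,0,28,0,-8,0,-2,0,30,0,-9,0,-2,0,30,0,-9,0,-2,0,30,0,-9,0],
)

```text
time_s: 28.3
position: [0.7137, -0.0275, 0.2158]
tcp_rot: [[0.114, 0.0, 0.993], [-0.993, 0.0, 0.114], [-0.0, -1.0, 0.0]]
force: [-0.8, -0.3, 0.2]
opening: 0.251
```

>>> jog_arm(
  motion=[0,0,0,0,0,0,0,0,0,0,0,0,0,0,0,0,0,0],
  gripper=0.19,
)

```text
time_s: 28.68
position: [0.7137, -0.0276, 0.2158]
tcp_rot: [[0.114, -0.0, 0.993], [-0.993, -0.0, 0.114], [0.0, -1.0, -0.0]]
force: [0.2, 0.4, 0.9]
opening: 0.192
```

```bash
cat > chk.py <<'E'
from plan import *
def mec(q):
    (c,r)=cv2.minEnclosingCircle(q[:,:2].astype(np.float32));return np.array(c),r
def chk(tag):
  for n in("scene","side"):
    p,d=bot.capture(n);H=hsv(p);cv2.imwrite(f"pics/{n}{tag}.png",cv2.resize(p[130:340,150:420,::-1],None,fx=2.8,fy=2.8))
    m=(H[...,0]>5)&(H[...,0]<18)&(H[...,1]>200)&(H[...,2]>200);m[:200]=0
    if m.sum()>30: print(n," coaster",m.sum(),*mec(plane(n,outline(big(m)),.006)))
    bl=(H[...,0]>100)&(H[...,0]<125)&(H[...,1]>150);v,u=np.nonzero(bl&(d>0));q=cloud(n,bl,d)
    k=(q[:,2]>.16)&(q[:,2]<.172)&(abs(q[:,0]-.715)<.09)&(abs(q[:,1]+.03)<.09);print(" head",k.sum(),*mec(plane(n,np.c_[u,v][k],.168)))
    w=(H[...,1]<70)&(H[...,2]>60);c=cloud(n,w,d);v,u=np.nonzero(w&(d>0))
    s=(abs(c[:,0]-.715)<.045)&(abs(c[:,1]+.033)<.045)&(c[:,2]>.014)&(c[:,2]<.064)
    if s.sum()>30: print(" cup wall",s.sum(),*circ(c[s]),c[s].min(0),c[s].max(0))
E
python3 - <<'E'
from chk import *
done();print(bot.read_state()["position"],bot.read_state()["opening"]);chk("9")
E
```

```text
[ 0.7137 -0.0276  0.2158] 0.1917372479944494
scene  coaster 430 [ 0.7174 -0.0353] 0.049255989491939545
 head 1130 [ 0.7183 -0.0318] 0.06812510639429092
 cup wall 257 [ 0.7169 -0.0363] 0.024068823454228366 [ 0.69   -0.063   0.0141] [ 0.7459 -0.0089  0.064 ]
side  coaster 475 [ 0.7144 -0.0309] 0.05166471004486084
 head 1564 [ 0.7166 -0.0251] 0.07218962162733078
 cup wall 368 [ 0.7122 -0.0318] 0.024167856390348654 [ 0.6863 -0.0598  0.0153] [ 0.7401 -0.0029  0.064 ]
```

View pics/scene9.png

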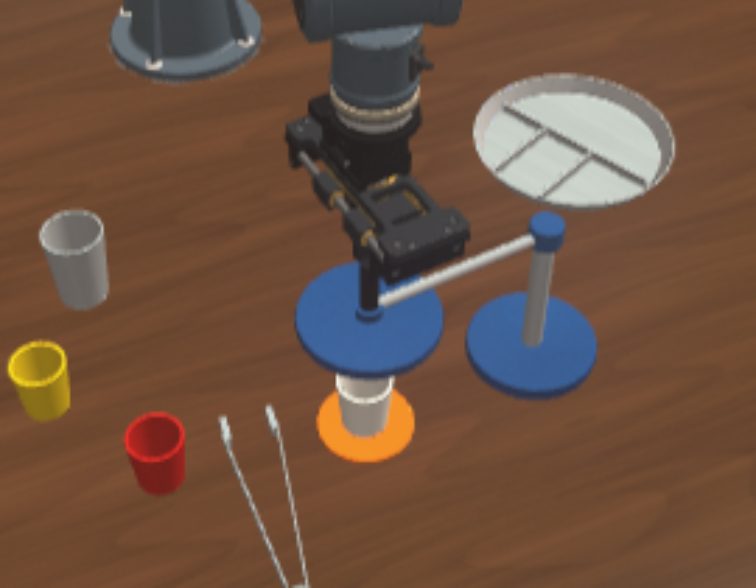

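View pics/side9.png

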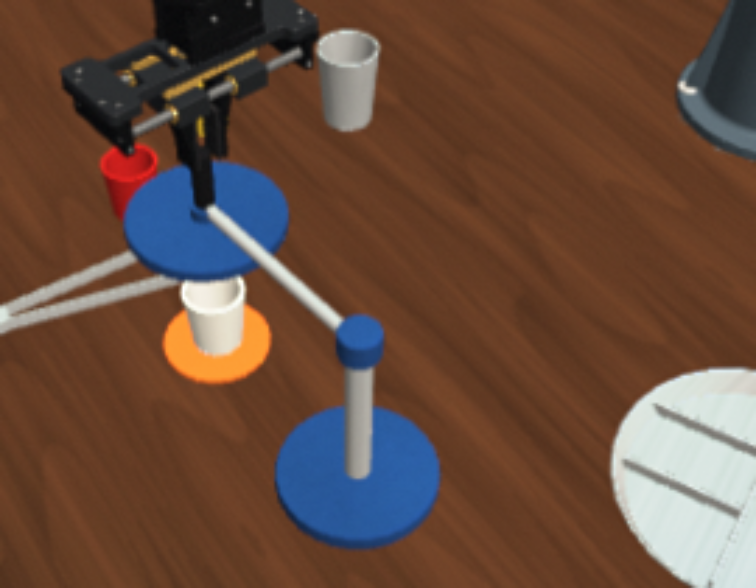

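The head is over the cup, aligned along the swing to about 1 to 3 mm. What remains is about 4 to 6 mm along the arm's length, which the lamp's fixed radius sets. I'll release and lift clear.

>>> jog_arm(
  motion=[0,0,0,0,0,0,0,0,0,0,0,0,0,0,0,0,0,0,0,0,0,0,0,0,0,0,0,0,0,0],
  gripper=0.7,
)

```text
time_s: 29.4
position: [0.7139, -0.0276, 0.2156]
tcp_rot: [[0.114, 0.0, 0.993], [-0.993, -0.0, 0.114], [0.0, -1.0, 0.0]]
force: [-0.2, 0.3, -0.4]
opening: 0.658
```

>>> jog_arm(
  motion=[0,-8,0,0,0,0,0,-20,0,0,0,0,0,-36,0,0,0,0,0,-54,0,0,0,0,0,-74,0,0,0,0,0,-94,0,0,0,0,0,-110,0,0,0,0,0,-120,0,0,0,0,0,-120,0,0,0,0,0,-120,0,0,0,0],
)

```text
time_s: 30.65
position: [0.7134, -0.0275, 0.3347]
tcp_rot: [[0.114, -0.002, 0.993], [-0.993, 0.0, 0.114], [-0.001, -1.0, -0.002]]
force: [-0.5, 0.4, -0.6]
opening: 0.7
```

```bash
python3 - <<'E'
from chk import *
st=bot.read_state();print(st["time_s"],st["position"],st["opening"],st["force"]);chk("10")
p,d=bot.capture("wrist");cv2.imwrite("pics/wrist10.png",p[:,:,::-1])
E
```

```text
30.65 [ 0.7134 -0.0275  0.3347] 0.7001157962390077 [-0.494   0.4182 -0.6187]
scene  coaster 432 [ 0.717  -0.0344] 0.049607276916503906
 head 1165 [ 0.7184 -0.0318] 0.06812208890914917
 cup wall 256 [ 0.7171 -0.0361] 0.023929879452922954 [ 0.6901 -0.062   0.0143] [ 0.7442 -0.0106  0.064 ]
side  coaster 468 [ 0.7144 -0.0309] 0.05166471004486084
 head 1566 [ 0.7151 -0.0241] 0.07192293554544449
 cup wall 370 [ 0.7123 -0.032 ] 0.024200800297572295 [ 0.6878 -0.0591  0.014 ] [ 0.7398 -0.0049  0.064 ]
```

View pics/scene10.png

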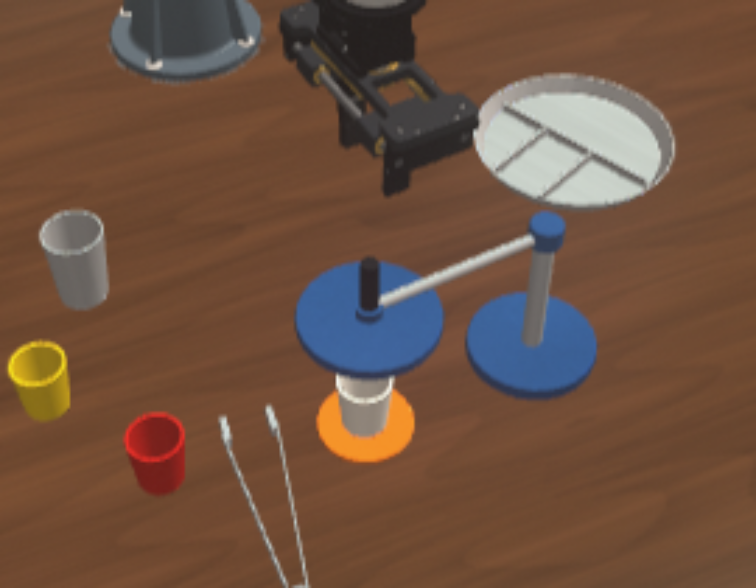

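View pics/side10.png

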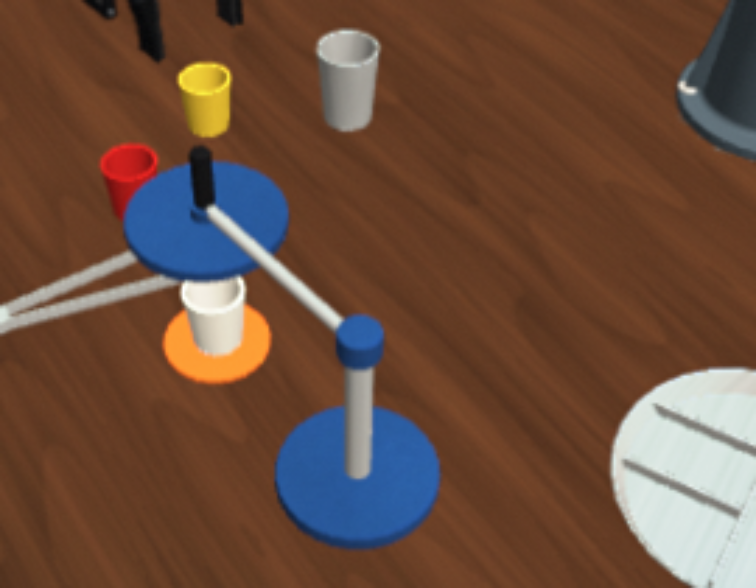

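The arm is clear of everything, the cup stands upright on the coaster, and the head is above it. I'll hand in.

```bash
python3 -c "
from rig import bot
print(bot.hand_in())"
```

```text
the job is handed in; nothing more can be done
None
```

The job is done and handed in at about 31 s of the 72 s allowed. I swung the lamp about 72° clear, stood the cup in the middle of the coaster and let go of it. I then swung the lamp back over the cup and lifted the arm clear.

**Cup:** It stands upright. Both cameras put it within about 2–3 mm of the coaster's centre. Contact force when setting it down was about 6 N.

**Lamp head:** It is 1–3 mm from the cup along the swing. It is also about 4–8 mm nearer the post than the cup's centre. The lamp's fixed 200 mm radius against a coaster about 207 mm from the post explains this, and swinging cannot remove it.

**Other things:** The coaster measured the same before and after. The thali, tumbler, tongs and the red and yellow cups look unmoved in the last pictures, though I did not measure them again.

**Disagreement:** The two cameras disagree with each other by 3–5 mm in absolute position, and up to about 8 mm on the head's last reading. I therefore judged alignment from differences within each view.

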